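# Close the cotton-pad canister with its lid

### The arm

A 6-joint arm with a two-finger parallel gripper is mounted at the origin on the work surface. World frame = base frame: x ahead of the robot, y to its left, z up, the work surface at z = 0. Lengths are in mm, angles in rad, forces in N, time in s.
With the tool pointing down it reaches from about 300 to 875 mm from the base axis. Payload 6.4 kg.
Tool frame: the origin (TCP) lies on the centre line of the jaws, within the pads' length; the fingertips stand 11 mm ahead of it and the grasp point (between the pads) lies 8 mm behind it; z points along the fingers, y is the line along which they close (so a half turn about z gives the same grasp; the last joint's range is limited). The gripper opens to 88 mm and grips with 3 to 60 N. Pads are 18 mm wide; open, the fingers measure 123 mm over their backs; the gripper's body (75 mm by 187 mm) begins 45 mm behind the grasp point.
Start: joints at [1.023, 0.181, 1.607, -0, 1.354, -0.206], TCP at [192.719, 541.757, 211.614] pointing down, gripper open.
Joint ranges: [-2.99, 2.99], [-0.89, 2.07], [0.3, 2.58], [-1.14, 4.28], [0, 2.63], [-3.12, 3.12]. Speed limits (rad/s): [2.57, 2.57, 3.01, 3.14, 3.14, 3.14].

### API

Orientations are given as a unit quaternion [x, y, z, w].
In Python, from workcell import * gives the robot as it stands. The module is installed in compiled form; this text tells all that it offers.
- The arm moves only by the tool arm_command, never from a script. Its argument "targets" is a list of rows, each an object of numbers: "wx", "wy", "wz": the turn, a rotation vector about the tool's x, y, z in rad; "dx", "dy", "dz": the shift along the tool's x, y, z in cm; "grip": the opening, from 0 (shut) to 1 (fully open). In form: [{"wx": .., "wy": .., "wz": .., "dx": .., "dy": .., "dz": .., "grip": ..}, ...]. A call has 1 to 12 rows; each row is the pose to reach, as a shift and turn from the pose commanded when the call began, along the tool's axes at that moment; what a row does not reach only later rows make up. A row lasts 1/12 s, in which the tool goes at most 41.7 mm and 7.16 degrees, less where a joint would pass 70% of its speed; a pose out of reach is approached as far as the arm can. A call with a gripper value outside its range is refused whole. The fingers move at their own pace and stop on an object; "grip_force" is the grip in N (left out, the last holds). Time passes only in rows, so rows that repeat a pose let the fingers close. It gives the time, the measured TCP pose, the force, the opening and the grip force at its end, in the units of the state.
- read_state(): the state, without advancing time (a new reading comes with each control period).
- get_image(name): name is "side" or "top" or "wrist"; returns (picture, depth): 384x512x3 uint8, blue, green, red; 384x512 float32, mm along the optical axis (not along the pixel's ray), 0 where there is no reading.
- get_calibration(name): a dict with "intrinsics" (3x3 intrinsics, pixels), "eye" and "rotation" of the camera in the world. Camera axes: x right, y down, z forward; pixel columns grow to the right and rows downward; lengths in mm; the calibration is good to about 2 mm. The wrist camera is an equidistant fisheye: a pixel r from the principal point sees the ray r / f radians off the axis. A picture is of the moment at which its call begins: read the wrist's pose just before it. get_calibration takes no time and is no camera call; for the wrist camera it gives the pose at the moment of the call.
- job_done(): hands the job in; it is judged then, once.
Trained networks look in the newest picture that a camera, given by its name, has taken for a name from the list of things; names that differ only in an ending like _2 or _b are one class to them, and where a whole thing is asked for, a point or a joint stands for the part that bears it (a point fixed in the world has none). Each returns a list of dicts, best first, with "conf" (0 to 1); they miss things now and then, are a little off and sometimes report something else, mostly with a low value. They report only what shows in the picture. A call takes as long as a camera call.
- outline_of(camera, thing): "pixels" (384x512 bool, what is visible of it) and "rect" ([left, top, width, height] in pixels, round what is visible of it).
- mark_of(camera, thing): "uv" ([column, row] in pixels: a listed point, or the origin of a listed thing).
The state is a dict: "clock": time; "joints": joint angles; "joint_vel": joint speeds; "effort": joint torques, N m; "eef_pos": TCP position; "ee_rot": TCP orientation; "wrist_force": force on the tool from outside, world axes, zero at the start; "ft_torque": the same for the moment, N m; "grip_width": finger opening in mm; "grasp_force": force on a finger pad.
Only numpy, scipy, OpenCV 4.12 (cv2) and the standard library are available. Lean on these libraries where they do the work, as an engineer would, in place of code of your own. Each camera call takes 0.05 s, during which the arm holds its last target. There are 200 camera calls.

### The job

Close the wide steel canister of cotton pads on the lash table: pick the large lid up by its knob and set it down gently, not dropped, on the canister's rim so that it sits fully home and level. Leave the canister standing where it is, and leave the narrow steel jar and the small lid alone.

Things in the scene. Friction and masses are not known exactly. Their poses are not given: they have to be found in the camera images.
- canister: Wide open round can of plain steel, 104 mm outside diameter, 60 mm tall, walls 4 mm (mouth 96 mm across), white cotton pads inside, clear of the lid. Loose, 600 g. Origin: centre of its underside; z up, rim 60 mm above. With the large lid fully home, its plate rests on this rim (lid origin 46 mm above this origin), its plug having 8 mm of play all round.
- lid: The large lid, plain steel, loose, 250 g or a third more or less: round plate 118 mm across, 4 mm thick; under it a tapered plug 14 mm deep, 60 mm across at the bottom, 80 mm at the plate; on top a central round knob 24 mm across, 30 mm tall. Lies on its plug, knob up. Origin: centre of the plug's underside; z up; plate 14 to 18 mm, knob 18 to 48 mm above it.
- small_jar: Narrow open-topped round jar of plain steel, 60 mm outside diameter, 55 mm tall, walls 4 mm; loose; a bystander. Origin: centre of its underside; z up.
- small_lid: The small lid, plain steel, loose; a bystander: round plate 74 mm in diameter, with a plug 10 mm deep below and a knob 20 mm in diameter and 26 mm tall above; total height 40 mm. It lies knob up. Origin: centre of the plug's underside; z up.

How it is judged:
By the outcome, as a careful person would: the job done as asked, in the order asked, and still so for the second after the job is handed in, with the robot touching nothing.
It also fails if it takes over 35 s, if anything falls off the work surface, if the arm or the gripper's body presses on something with over 40 N, if the wrist force passes 120 N, or if a joint passes its speed limit or range.

## Working session

There is one attempt and no reset: what is moved stays moved. The work goes in short steps, Python scripts to look and compute and a tool call to move; the robot and the scene stay as the last step left them, time stands still between calls to the robot, and variables do not carry over. Pictures are saved under pics/ and viewed, at most 10 in all, crops included, and the job is handed in when it is done.

Besides the shell and the picture viewer there is one more tool, called after "Emit:" by a JSON object that holds its "method" and its "body", one argument or row to a line. arm_command: Moves the arm, as the interface text tells. Its arguments: {"type":"object","properties":{"targets":{"type":"array"},"grip_force":{"type":"number"}},"required":["targets"]}

```bash
mkdir -p pics; cat > h.py <<'E'
from workcell import *
import numpy as np, cv2
def world(cam,uv,d=None,z=None):
    c=get_calibration(cam);K=np.array(c["intrinsics"]);R=np.array(c["rotation"]);e=np.array(c["eye"])
    p=np.array([(uv[0]-K[0,2])/K[0,0],(uv[1]-K[1,2])/K[1,1]])
    if cam=="wrist":
        r=np.hypot(*p); ray=np.array([*(p*np.tan(r)/max(r,1e-9)),1.])
    else: ray=np.array([*p,1.])
    w=R@ray
    if d is None: d=(z-e[2])/w[2]
    return e+w*d
E
python3 - <<'E'
from h import *
s=read_state();print(s["eef_pos"],s["ee_rot"],s["grip_width"])
ims=[]
for c in ["side","top","wrist"]:
    k=get_calibration(c);print(c,np.round(k["eye"],1),np.round(k["rotation"],3).tolist(),k["intrinsics"][0][0] if 1 else 0)
    im,d=get_image(c); im=im.copy()
    for t,col in [("canister",(0,0,255)),("lid",(0,255,0)),("small_jar",(255,0,0)),("small_lid",(0,255,255))]:
        for o in outline_of(c,t)[:2]: print(c,t,"out",round(o["conf"],2),o["rect"], np.round(cv2.minAreaRect(np.argwhere(o["pixels"]).astype(np.float32)[:,::-1])[0],1));  cv2.rectangle(im,[int(v) for v in o["rect"]],col,1)
        for m in mark_of(c,t)[:2]: print("   mark",round(m["conf"],2),np.round(m["uv"],1),np.round(world(c,m["uv"],z=0),1))
    np.save(c+"_d.npy",d); ims.append(im)
cv2.imwrite("pics/a.png",np.vstack([cv2.resize(np.hstack(ims[:2]),(800,300)),cv2.copyMakeBorder(cv2.resize(ims[2],(400,300)),0,0,0,400,0)]))
E
```

```text
[192.40139319 541.23052444 210.71863474] [ 1.70039056e-01  9.85436933e-01 -8.19942740e-04 -3.12568349e-04] 87.84454536066843
side [315.9 687.3 661.6] [-0.156, 0.893, -0.415, 0.078] 399.9642621737397
side canister out 0.98 [218.0, 164.7, 43.1, 40.7] [237. 184.]Traceback (most recent call last):
  File "<stdin>", line 9, in <module>
  File "h.py", line 9, in world
    w=R@ray
      ~^~~~
ValueError: matmul: Input operand 1 has a mismatch in its core dimension 0, with gufunc signature (n?,k),(k,m?)->(n?,m?) (size 3 is different from 4)
```

```bash
sed -i 's/^import numpy.*/&\nfrom scipy.spatial.transform import Rotation as Ro/; s/R=np.array(c\["rotation"\])/R=Ro.from_quat(c["rotation"]).as_matrix()/' h.py
cat > look.py <<'E'
from h import *
import sys
ims=[]
for c in sys.argv[2:]:
    k=get_calibration(c);print(c,np.round(k["eye"],1),"fwd",Ro.from_quat(k["rotation"]).apply([0,0,1]).round(3))
    im,d=get_image(c); im=im.copy()
    for t,col in [("canister",(0,0,255)),("lid",(0,255,0)),("small_jar",(255,0,0)),("small_lid",(0,255,255))]:
        for o in outline_of(c,t)[:2]: print(c,t,"out",round(o["conf"],2),np.round(o["rect"]));  cv2.rectangle(im,[int(v) for v in o["rect"]],col,1)
        for m in mark_of(c,t)[:2]: print("   mark",round(m["conf"],2),np.round(m["uv"],1),np.round(world(c,m["uv"],z=0),1))
    np.save(c+"_d.npy",d); ims.append(im)
cv2.imwrite("pics/%s.png"%sys.argv[1],np.vstack([cv2.resize(np.hstack(ims[:2]),(800,300)),cv2.copyMakeBorder(cv2.resize(ims[2],(400,300)),0,0,0,400,0)]) if len(ims)==3 else np.hstack(ims))
E
python3 look.py a side top wrist
```

```text
side [315.9 687.3 661.6] fwd [ 0.268 -0.717 -0.643]
side canister out 0.82 [217. 166.  42.  41.]
   mark 0.6 [241.5 194.8] [634.5 -39.2   0. ]
side lid out 0.69 [296. 140.  42.  26.]
   mark 0.74 [318.6 161.2] [ 482.3 -251.5    0. ]
side small_jar out 0.67 [253. 261.  31.  37.]
   mark 0.61 [267.8 289. ] [474.1 217.6   0. ]
side small_lid out 0.85 [289. 201.  30.  26.]
   mark 0.83 [302.9 213. ] [467.1 -24.7   0. ]
   mark 0.23 [266.  288.7] [477.8 218.1   0. ]
top [376.   -1.3 873.6] fwd [ 0.21  -0.013 -0.978]
top canister out 0.86 [238. 123.  53.  55.]
   mark 0.72 [262.9 153.6] [649.3 -42.4   0. ]
   mark 0.92 [374.  218.5] [ 490.1 -262.     0. ]
top small_jar out 0.89 [125. 229.  36.  31.]
top small_jar out 0.48 [349. 194.  60.  56.]
   mark 0.65 [146.4 246.4] [468.9 213.7   0. ]
top small_lid out 0.65 [239. 221.  34.  40.]
top small_lid out 0.58 [349. 192.  57.  57.]
   mark 0.78 [254.1 240.5] [463.8  -8.7   0. ]
wrist [128.4 564.8 385.8] fwd [ 0.249 -0.089 -0.965]
```

View pics/a.png

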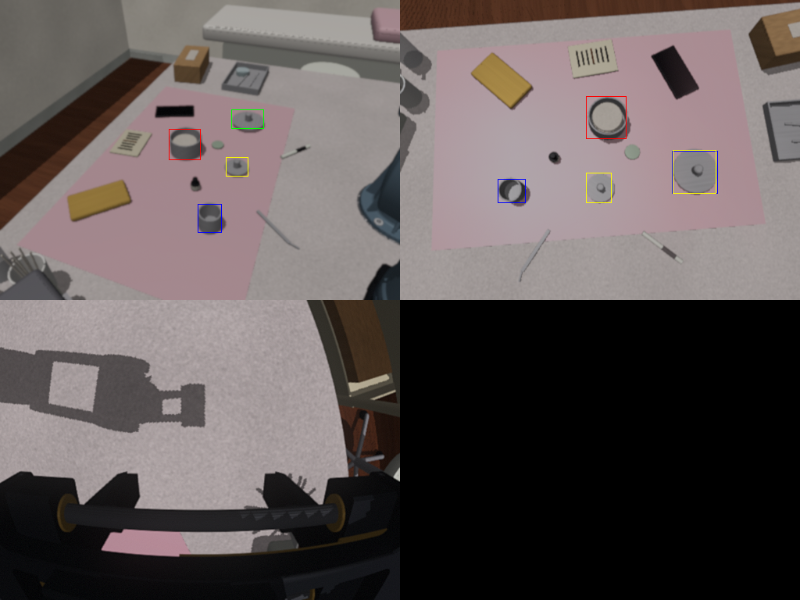

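The view shows the canister in the top view (≈263,152), the large lid (≈374,219, also mislabelled as small lid/jar), and the small lid and jar to the left and below. Next I'll check the heights and centres using depth.

```bash
cat > cloud.py <<'E'
from h import *
def cloud(cam):
    d=np.load(cam+"_d.npy");v,u=np.nonzero(d>0);c=get_calibration(cam);K=c["intrinsics"];K=np.array(K)
    p=np.c_[(u-K[0,2])/K[0,0],(v-K[1,2])/K[1,1],np.ones(len(u))]*d[v,u][:,None]
    return Ro.from_quat(c["rotation"]).apply(p)+np.array(c["eye"])
def mid(P): lo,hi=np.percentile(P[:,:2],[2,98],axis=0);return np.round((lo+hi)/2,1),np.round(hi-lo,1)
E
python3 - <<'E'
from cloud import *
for cam in ["top","side"]:
    P=cloud(cam)
    for n,c in [("lid",(488,-258)),("can",(645,-42))]:
        Q=P[np.hypot(P[:,0]-c[0],P[:,1]-c[1])<100]
        print(cam,n,"hist",[(int(z),int(((Q[:,2]>=z)&(Q[:,2]<z+4)).sum())) for z in range(-8,72,4)])
        bands=[(10,26),(36,56)] if n=="lid" else [(54,68)]
        for a,b in bands:
            S=Q[(Q[:,2]>a)&(Q[:,2]<b)];print("  band",a,b,len(S),mid(S) if len(S)>3 else "", S.mean(0).round(1) if len(S) else "")
E
```

```text
top lid hist [(-8, 8), (-4, 2058), (0, 2485), (4, 25), (8, 0), (12, 439), (16, 1881), (20, 94), (24, 6), (28, 9), (32, 4), (36, 10), (40, 13), (44, 83), (48, 18), (52, 0), (56, 0), (60, 0), (64, 0), (68, 0)]
  band 10 26 2416 (array([ 487.6, -265. ]), array([105.2, 105.7])) [ 487.  -264.4   17.4]
  band 36 56 124 (array([ 487.4, -264. ]), array([20.6, 21.3])) [ 487.3 -263.4   45.5]
top can hist [(-8, 17), (-4, 2082), (0, 2061), (4, 107), (8, 56), (12, 34), (16, 36), (20, 55), (24, 81), (28, 114), (32, 76), (36, 576), (40, 635), (44, 60), (48, 61), (52, 54), (56, 251), (60, 74), (64, 0), (68, 0)]
  band 54 68 355 (array([642.7, -46.5]), array([100.9, 100.2])) [643.6 -46.2  58.5]
side lid hist [(-8, 0), (-4, 430), (0, 978), (4, 5), (8, 0), (12, 61), (16, 603), (20, 31), (24, 11), (28, 8), (32, 11), (36, 10), (40, 9), (44, 27), (48, 9), (52, 0), (56, 0), (60, 0), (64, 0), (68, 0)]
  band 10 26 702 (array([ 490.9, -260.1]), array([106.7, 106.9])) [ 489.3 -255.3   17.8]
  band 36 56 55 (array([ 490.1, -261.1]), array([21.2, 21.1])) [ 489.9 -259.1   44.5]
side can hist [(-8, 0), (-4, 400), (0, 1336), (4, 78), (8, 66), (12, 37), (16, 51), (20, 60), (24, 52), (28, 55), (32, 76), (36, 163), (40, 382), (44, 111), (48, 98), (52, 94), (56, 162), (60, 46), (64, 0), (68, 0)]
  band 54 68 265 (array([645.3, -43.4]), array([ 99.1, 101.7])) [645.7 -39.5  58. ]
```

```bash
cat > go.py <<'E'
from h import *
import sys
s=read_state();t=np.array([float(v) for v in sys.argv[1:4]])
R=Ro.from_quat(s["ee_rot"]);d=R.inv().apply(t-np.array(s["eef_pos"]))/10
print(s["clock"],np.round(s["eef_pos"],1),R.as_matrix().round(3)[:,0],R.as_matrix().round(3)[:,2],"w",np.round(s["grip_width"],1),"f",np.round(s["wrist_force"],1),np.round(s["grasp_force"],1),"d cm",d.round(2))
E
python3 go.py 489 -262 130
```

```text
1.5 [192.7 541.8 211.6] [-0.942  0.335 -0.   ] [ 0. -0. -1.] w 88.2 f [-0.   0.6  0.1] 0.0 d cm [-54.85 -65.8    8.16]
```

Emit:
{"method": "arm_command", "body": {
  "targets": [
    {"dx":-5,"dy":-6,"dz":0,"grip":1},
    {"dx":-14,"dy":-16.8,"dz":0,"grip":1},
    {"dx":-54.9,"dy":-65.8,"dz":0,"grip":1},
    {"dx":-54.9,"dy":-65.8,"dz":0,"grip":1},
    {"dx":-54.9,"dy":-65.8,"dz":0,"grip":1},
    {"dx":-54.9,"dy":-65.8,"dz":0,"grip":1},
    {"dx":-54.9,"dy":-65.8,"dz":0,"grip":1},
    {"dx":-54.9,"dy":-65.8,"dz":0,"grip":1},
    {"dx":-54.9,"dy":-65.8,"dz":0,"grip":1},
    {"dx":-54.9,"dy":-65.8,"dz":0,"grip":1},
    {"dx":-54.9,"dy":-65.8,"dz":0,"grip":1},
    {"dx":-54.9,"dy":-65.8,"dz":0,"grip":1}
  ]
}}

```text
invalid input at $.targets[0]: expected keys wx, wy, wz, dx, dy, dz, grip
```

```bash
python3 go.py 489 -262 130
```

```text
1.5 [192.7 541.8 211.6] [-0.942  0.335 -0.   ] [ 0. -0. -1.] w 88.2 f [-0.   0.6  0.1] 0.0 d cm [-54.85 -65.8    8.16]
```

Emit:
{"method": "arm_command", "body": {
  "targets": [
    {"wx":0,"wy":0,"wz":0,"dx":-2,"dy":-2.4,"dz":0,"grip":1},
    {"wx":0,"wy":0,"wz":0,"dx":-54.9,"dy":-65.8,"dz":0,"grip":1},
    {"wx":0,"wy":0,"wz":0,"dx":-54.9,"dy":-65.8,"dz":0,"grip":1},
    {"wx":0,"wy":0,"wz":0,"dx":-54.9,"dy":-65.8,"dz":0,"grip":1},
    {"wx":0,"wy":0,"wz":0,"dx":-54.9,"dy":-65.8,"dz":0,"grip":1},
    {"wx":0,"wy":0,"wz":0,"dx":-54.9,"dy":-65.8,"dz":0,"grip":1},
    {"wx":0,"wy":0,"wz":0,"dx":-54.9,"dy":-65.8,"dz":0,"grip":1},
    {"wx":0,"wy":0,"wz":0,"dx":-54.9,"dy":-65.8,"dz":0,"grip":1},
    {"wx":0,"wy":0,"wz":0,"dx":-54.9,"dy":-65.8,"dz":0,"grip":1},
    {"wx":0,"wy":0,"wz":0,"dx":-54.9,"dy":-65.8,"dz":0,"grip":1},
    {"wx":0,"wy":0,"wz":0,"dx":-54.9,"dy":-65.8,"dz":0,"grip":1},
    {"wx":0,"wy":0,"wz":0,"dx":-54.9,"dy":-65.8,"dz":0,"grip":1}
  ]
}}

```text
clock: 2.5
eef_pos: [362.6, 80.5, 212.1]
ee_rot: [0.17, 0.985, 0.0, 0.001]
wrist_force: [1.5, -0.4, 0.4]
grip_width: 88.1
grasp_force: 0.0
```

```bash
python3 go.py 489 -262 130
```

```text
2.5 [362.6  80.5 212.1] [-0.942  0.335 -0.002] [ 0.002 -0.    -1.   ] w 88.1 f [ 1.5 -0.4  0.4] 0.0 d cm [-23.38 -28.04   8.23]
```

Emit:
{"method": "arm_command", "body": {
  "targets": [
    {"wx":0,"wy":0,"wz":0,"dx":-23.4,"dy":-28,"dz":8.2,"grip":1},
    {"wx":0,"wy":0,"wz":0,"dx":-23.4,"dy":-28,"dz":8.2,"grip":1},
    {"wx":0,"wy":0,"wz":0,"dx":-23.4,"dy":-28,"dz":8.2,"grip":1},
    {"wx":0,"wy":0,"wz":0,"dx":-23.4,"dy":-28,"dz":8.2,"grip":1},
    {"wx":0,"wy":0,"wz":0,"dx":-23.4,"dy":-28,"dz":8.2,"grip":1},
    {"wx":0,"wy":0,"wz":0,"dx":-23.4,"dy":-28,"dz":8.2,"grip":1},
    {"wx":0,"wy":0,"wz":0,"dx":-23.4,"dy":-28,"dz":8.2,"grip":1},
    {"wx":0,"wy":0,"wz":0,"dx":-23.4,"dy":-28,"dz":8.2,"grip":1},
    {"wx":0,"wy":0,"wz":0,"dx":-23.4,"dy":-28,"dz":8.2,"grip":1},
    {"wx":0,"wy":0,"wz":0,"dx":-23.4,"dy":-28,"dz":8.2,"grip":1},
    {"wx":0,"wy":0,"wz":0,"dx":-23.4,"dy":-28,"dz":8.2,"grip":1},
    {"wx":0,"wy":0,"wz":0,"dx":-23.4,"dy":-28,"dz":8.2,"grip":1}
  ]
}}

```text
clock: 3.5
eef_pos: [488.4, -259.4, 129.2]
ee_rot: [0.17, 0.985, 0.0, -0.001]
wrist_force: [-0.0, 0.9, 0.2]
grip_width: 88.2
grasp_force: 0.0
```

```bash
python3 - <<'E'
from h import *
im,d=get_image("wrist");im=im.copy()
for t in ["lid","canister"]:
    for m in mark_of("wrist",t)[:2]: print(t,m["conf"],np.round(m["uv"]),world("wrist",m["uv"],z=0).round(1))
    for o in outline_of("wrist",t)[:1]: print(t,o["conf"],np.round(o["rect"]))
# cloud
v,u=np.nonzero(d>0)
c=get_calibration("wrist");K=np.array(c["intrinsics"])
p=np.c_[(u-K[0,2])/K[0,0],(v-K[1,2])/K[1,1]];r=np.hypot(*p.T);ok=r<1.3;v,u,p,r=v[ok],u[ok],p[ok],r[ok]
P=np.c_[p*(np.tan(r)/np.maximum(r,1e-9))[:,None],np.ones(len(u))]*d[v,u][:,None]
P=Ro.from_quat(c["rotation"]).apply(P)+np.array(c["eye"])
Q=P[np.hypot(P[:,0]-489,P[:,1]+262)<75]
for a,b in [(10,26),(40,54)]:
    S=Q[(Q[:,2]>a)&(Q[:,2]<b)];lo,hi=S.min(0),S.max(0);print(a,b,len(S),(lo+hi)/2,hi-lo,np.median(S,0))
cv2.imwrite("pics/b.png",im)
E
python3 go.py 489 -262 33
```

```text
lid 0.59 [252. 173.] [ 485.  -263.4    0. ]
lid 0.9 [196. 122. 117. 112.]
canister 0.57 [450. 233.] [644.7 -44.8   0. ]
10 26 9873 [ 490.09344169 -263.64812739   21.24820566] [118.08654234 117.4607496    9.34705106] [ 485.7380986  -261.65845763   20.46822609]
40 54 565 [ 489.98816504 -263.02857883   46.15177168] [24.06623759 23.83818189 12.28847959] [ 488.60413267 -262.54726278   49.84910073]
3.75 [ 489.1 -258.9  130.5] [-0.943  0.334 -0.001] [ 0.001 -0.001 -1.   ] w 87.9 f [ 1.1  0.2 -0.6] 0.0 d cm [-0.09 -0.29  9.75]
```

View pics/b.png

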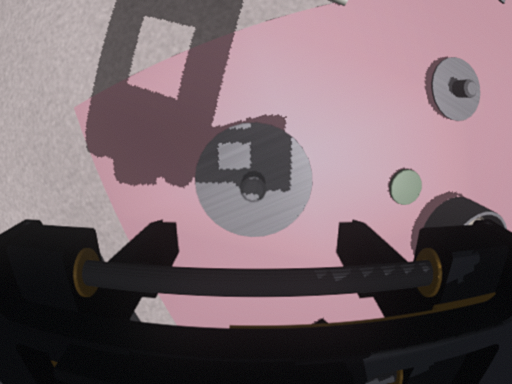

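The wrist view shows the lid's knob at (253,186) on a clear patch of mat, with the lid centre at about (490, −263). I'll go down and grip it.

Emit:
{"method": "arm_command", "body": {
  "targets": [
    {"wx":0,"wy":0,"wz":0,"dx":-0.17,"dy":-0.37,"dz":3,"grip":1},
    {"wx":0,"wy":0,"wz":0,"dx":-0.17,"dy":-0.37,"dz":6,"grip":0.6},
    {"wx":0,"wy":0,"wz":0,"dx":-0.17,"dy":-0.37,"dz":8,"grip":0.5},
    {"wx":0,"wy":0,"wz":0,"dx":-0.17,"dy":-0.37,"dz":9,"grip":0.45},
    {"wx":0,"wy":0,"wz":0,"dx":-0.17,"dy":-0.37,"dz":9.6,"grip":0.45},
    {"wx":0,"wy":0,"wz":0,"dx":-0.17,"dy":-0.37,"dz":9.6,"grip":0.45},
    {"wx":0,"wy":0,"wz":0,"dx":-0.17,"dy":-0.37,"dz":9.6,"grip":0.35},
    {"wx":0,"wy":0,"wz":0,"dx":-0.17,"dy":-0.37,"dz":9.6,"grip":0.25},
    {"wx":0,"wy":0,"wz":0,"dx":-0.17,"dy":-0.37,"dz":9.6,"grip":0.1},
    {"wx":0,"wy":0,"wz":0,"dx":-0.17,"dy":-0.37,"dz":9.6,"grip":0},
    {"wx":0,"wy":0,"wz":0,"dx":-0.17,"dy":-0.37,"dz":9.6,"grip":0},
    {"wx":0,"wy":0,"wz":0,"dx":-0.17,"dy":-0.37,"dz":9.6,"grip":0}
  ],
  "grip_force": 35
}}

```text
clock: 4.75
eef_pos: [489.4, -264.0, 34.1]
ee_rot: [0.17, 0.985, -0.0, 0.0]
wrist_force: [-0.1, -0.1, -0.7]
grip_width: 16.8
grasp_force: 0.0
```

```bash
python3 go.py 644 -45 160
```

```text
4.75 [ 489.4 -264.    34.1] [-0.942  0.335 -0.001] [ 0.001 -0.    -1.   ] w 16.8 f [-0.1 -0.1 -0.7] 0.0 d cm [ -7.23  25.82 -12.6 ]
```

```bash
python3 look.py c top wrist; python3 go.py 644 -45 160
```

```text
top [376.   -1.3 873.6] fwd [ 0.21  -0.013 -0.978]
top canister out 0.62 [241. 124.  49.  54.]
   mark 0.95 [264.9 152.1] [652.3 -46.9   0. ]
   mark 0.82 [376.1 217.5] [ 491.8 -266.7    0. ]
top small_jar out 0.6 [123. 228.  38.  30.]
top small_jar out 0.38 [240. 125.  51.  56.]
   mark 0.66 [145.9 245.7] [470.4 214.7   0. ]
top small_lid out 0.57 [238. 224.  36.  37.]
   mark 0.2 [375.2 220. ] [ 486.7 -264.1    0. ]
wrist [ 424.9 -240.8  207.7] fwd [ 0.249 -0.088 -0.965]
wrist canister out 0.65 [500. 221.  12.  11.]
wrist lid out 0.98 [173. 120. 172. 110.]
   mark 0.69 [256.3 203.1] [ 488.5 -264.1    0. ]
wrist small_lid out 0.63 [492.  46.  20.  77.]
5.65 [ 489.2 -263.8   33.6] [-0.942  0.335  0.   ] [-0. -0. -1.] w 0.5 f [-1.  -0.3 -0.2] 0.0 d cm [ -7.25  25.81 -12.64]
```

View pics/c.png

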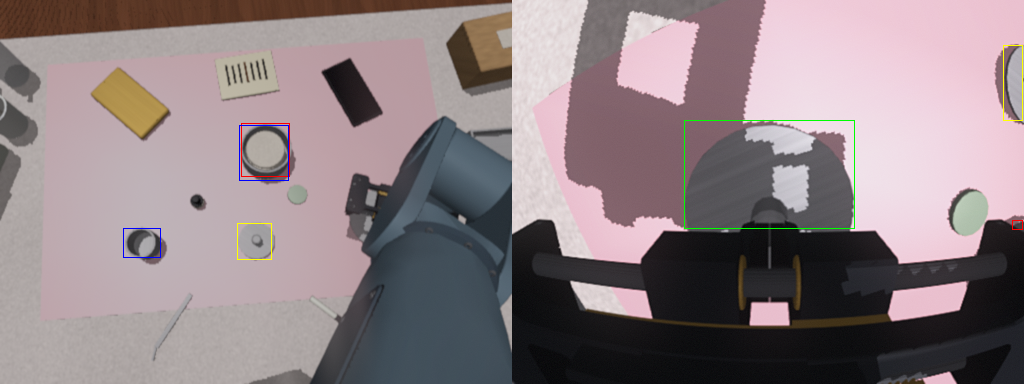

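The fingers shut fully. In the wrist view the knob (258,210) sits in front of the fingers rather than between them, so I'll measure knob and fingers with the side camera.

```bash
python3 - <<'E'
from h import *
im,d=get_image("side");np.save("side_d.npy",d)
imw,dw=get_image("wrist");np.save("wrist_d.npy",dw)
c=get_calibration("side");K=np.array(c["intrinsics"])
q=Ro.from_quat(c["rotation"]).inv().apply(np.array([489,-263,40.])-np.array(c["eye"]));uv=(K@q/q[2])[:2];print("side uv of TCP",uv)
x,y=uv.astype(int);a=im[max(0,y-55):y+45,x-65:x+65];b=imw[150:320,150:370]
cv2.imwrite("pics/d.png",np.hstack([cv2.resize(a,(400,308)),cv2.resize(b,(398,308))]))
np.set_printoptions(suppress=True)
for n in range(140,320,6):
    print(n,[ (tuple(world("wrist",(u,n),d=dw[n,u]).round(0)) if dw[n,u]>0 else 0) for u in (235,256,258)])
print(np.array(get_calibration("wrist")["intrinsics"]).round(1).tolist())
E
```

```text
side uv of TCP [318.47422172 146.88543456]
140 [(np.float64(439.0), np.float64(-261.0), np.float64(18.0)), (np.float64(443.0), np.float64(-248.0), np.float64(18.0)), (np.float64(443.0), np.float64(-247.0), np.float64(20.0))]
146 [(np.float64(442.0), np.float64(-262.0), np.float64(20.0)), (np.float64(447.0), np.float64(-249.0), np.float64(19.0)), (np.float64(447.0), np.float64(-248.0), np.float64(19.0))]
152 [(np.float64(446.0), np.float64(-263.0), np.float64(20.0)), (np.float64(450.0), np.float64(-251.0), np.float64(18.0)), (np.float64(451.0), np.float64(-249.0), np.float64(19.0))]
158 [(np.float64(449.0), np.float64(-265.0), np.float64(19.0)), (np.float64(454.0), np.float64(-252.0), np.float64(19.0)), (np.float64(455.0), np.float64(-251.0), np.float64(18.0))]
164 [(np.float64(453.0), np.float64(-266.0), np.float64(18.0)), (np.float64(458.0), np.float64(-253.0), np.float64(18.0)), (np.float64(458.0), np.float64(-252.0), np.float64(20.0))]
170 [(np.float64(457.0), np.float64(-268.0), np.float64(18.0)), (np.float64(462.0), np.float64(-255.0), np.float64(18.0)), (np.float64(462.0), np.f
[... 3781 characters left out ...]
loat64(-257.0), np.float64(142.0)), (np.float64(470.0), np.float64(-257.0), np.float64(142.0))]
302 [(np.float64(481.0), np.float64(-269.0), np.float64(126.0)), (np.float64(497.0), np.float64(-267.0), np.float64(107.0)), (np.float64(571.0), np.float64(-292.0), np.float64(3.0))]
308 [(np.float64(483.0), np.float64(-269.0), np.float64(127.0)), (np.float64(577.0), np.float64(-296.0), np.float64(2.0)), (np.float64(578.0), np.float64(-295.0), np.float64(2.0))]
314 [(np.float64(486.0), np.float64(-271.0), np.float64(126.0)), (np.float64(584.0), np.float64(-299.0), np.float64(2.0)), (np.float64(584.0), np.float64(-297.0), np.float64(2.0))]
[[297.3, 0.0, 257.1], [0.0, 297.3, 188.9], [0.0, 0.0, 1.0]]
```

View pics/d.png

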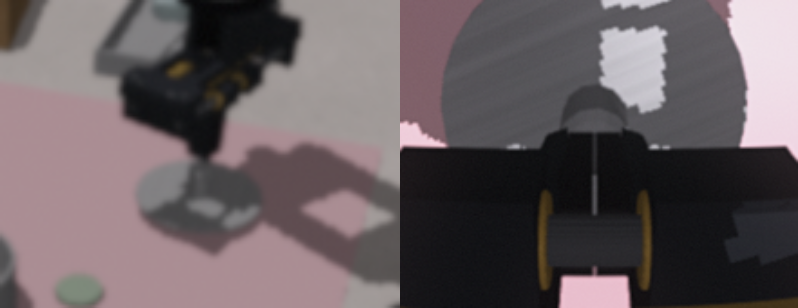

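The fingers closed just above the knob: their tips stand at z ≈ 50–60, while the stated tool offset puts them at about 23. I'll rise, half-open and measure where the tips really are in the tool frame.

Emit:
{"method": "arm_command", "body": {
  "targets": [
    {"wx":0,"wy":0,"wz":0,"dx":0,"dy":0,"dz":-2,"grip":0.5},
    {"wx":0,"wy":0,"wz":0,"dx":0,"dy":0,"dz":-5,"grip":0.5},
    {"wx":0,"wy":0,"wz":0,"dx":0,"dy":0,"dz":-8,"grip":0.5},
    {"wx":0,"wy":0,"wz":0,"dx":0,"dy":0,"dz":-8,"grip":0.5},
    {"wx":0,"wy":0,"wz":0,"dx":0,"dy":0,"dz":-8,"grip":0.5},
    {"wx":0,"wy":0,"wz":0,"dx":0,"dy":0,"dz":-8,"grip":0.5},
    {"wx":0,"wy":0,"wz":0,"dx":0,"dy":0,"dz":-8,"grip":0.5},
    {"wx":0,"wy":0,"wz":0,"dx":0,"dy":0,"dz":-8,"grip":0.5}
  ]
}}

```text
clock: 6.42
eef_pos: [488.3, -263.1, 112.0]
ee_rot: [0.17, 0.985, 0.001, -0.001]
wrist_force: [-0.2, -0.7, -0.8]
grip_width: 44.0
grasp_force: 0.0
```

```bash
cat > tip.py <<'E'
from cloud import *
import sys
s=read_state();R=Ro.from_quat(s["ee_rot"]);t=np.array(s["eef_pos"]);print(t.round(1),s["grip_width"])
im,d=get_image("side");np.save("side_d.npy",d);imw,dw=get_image("wrist")
P=cloud("side")
v,u=np.nonzero(dw>0);c=get_calibration("wrist");K=np.array(c["intrinsics"])
p=np.c_[(u-K[0,2])/K[0,0],(v-K[1,2])/K[1,1]];r=np.hypot(*p.T);ok=r<1.3
W=np.c_[p*(np.tan(r)/np.maximum(r,1e-9))[:,None],np.ones(len(u))]*dw[v,u][:,None]
W=(Ro.from_quat(c["rotation"]).apply(W)+np.array(c["eye"]))[ok]
for n,Q in [("side",P),("wrist",W)]:
    T=R.inv().apply(Q-t);h=Q[:,2]>58
    T=T[h&(np.abs(T[:,0])<40)&(np.abs(T[:,1])<70)]
    for z in range(-100,40,6):
        S=T[(T[:,2]>=z)&(T[:,2]<z+6)]
        if len(S)>2: print(n,z,len(S),"x",np.percentile(S[:,0],[3,97]).round(0),"y",np.percentile(S[:,1],[3,50,97]).round(0))
c=get_calibration("side");K=np.array(c["intrinsics"])
q=Ro.from_quat(c["rotation"]).inv().apply(t-np.array(c["eye"]));uv=(K@q/q[2])[:2].astype(int)
a=cv2.resize(im[uv[1]-45:uv[1]+45,uv[0]-60:uv[0]+60],(400,300));cv2.circle(a,(200,150),3,(0,0,255),1)
cv2.imwrite(sys.argv[1],np.hstack([a,cv2.resize(imw,(400,300))]))
E
python3 tip.py pics/e.png
```

```text
[ 488.3 -263.1  112. ] 44.049258567279196
side -100 40 x [-2. 33.] y [-45. -27.  54.]
side -94 12 x [-10.  13.] y [-37. -29.  22.]
side -88 10 x [-12.  12.] y [-40. -30. -27.]
side -82 15 x [ 1. 10.] y [-34. -29.  36.]
side -76 19 x [ 1. 10.] y [-35. -28.  36.]
side -70 17 x [ 7. 11.] y [-36. -22.  40.]
side -64 32 x [-8. 10.] y [-31.  29.  40.]
side -58 37 x [-9. 10.] y [-34.  34.  41.]
side -52 33 x [-9. 10.] y [-31. -21.  38.]
side -46 39 x [-9. 10.] y [-30. -20.  39.]
side -40 36 x [-9.  9.] y [-33.  28.  38.]
side -34 28 x [-10.  10.] y [-31. -21.  38.]
side -28 7 x [-4.  9.] y [-24.  27.  32.]
wrist -100 1020 x [ 0. 35.] y [-49. -29.  49.]
wrist -94 315 x [-7.  8.] y [-30.  29.  30.]
wrist -88 252 x [-10.   3.] y [-30.  29.  30.]
wrist -82 242 x [-9. 12.] y [-36. -29.  35.]
wrist -76 800 x [-8. 11.] y [-37. -22.  37.]
wrist -70 532 x [ 9. 11.] y [-37.  23.  37.]
wrist -64 474 x [ 3. 12.] y [-37.  23.  37.]
wrist -58 539 x [-2. 11.] y [-36. -23.  36.]
wrist -52 585 x [-5. 11.] y [-35. -22.  35.]
wrist -46 384 x [-6. 11.] y [-35.  22.  35.]
wrist -40 363 x [-7. 11.] y [-34. -22.  34.]
wrist -34 261 x [-6. 11.] y [-32.  22.  33.]
wrist -28 3 x [ 3. 10.] y [23. 30. 30.]
```

View pics/e.png

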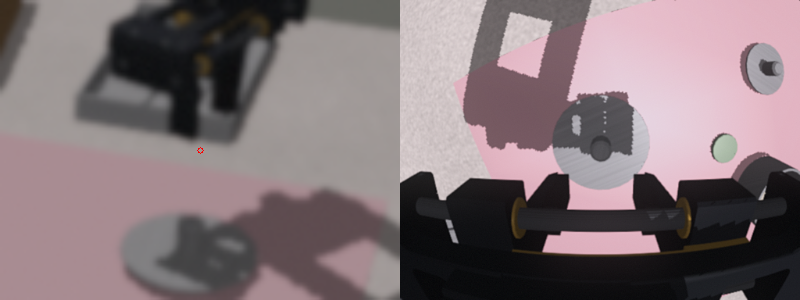

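Both cameras put the fingertips at tool z ≈ −27 instead of +11, and laterally centred, so the reported TCP is 38 mm too far ahead. The knob is centred below the open fingers in the wrist view (600,148). I'll go down to a reported z of about −3 and grip.

Emit:
{"method": "arm_command", "body": {
  "targets": [
    {"wx":0,"wy":0,"wz":0,"dx":0,"dy":0,"dz":3,"grip":0.5},
    {"wx":0,"wy":0,"wz":0,"dx":0,"dy":0,"dz":6,"grip":0.5},
    {"wx":0,"wy":0,"wz":0,"dx":0,"dy":0,"dz":8.5,"grip":0.5},
    {"wx":0,"wy":0,"wz":0,"dx":0,"dy":0,"dz":10,"grip":0.5},
    {"wx":0,"wy":0,"wz":0,"dx":0,"dy":0,"dz":11,"grip":0.5},
    {"wx":0,"wy":0,"wz":0,"dx":0,"dy":0,"dz":11.5,"grip":0.5},
    {"wx":0,"wy":0,"wz":0,"dx":0,"dy":0,"dz":11.5,"grip":0.5}
  ]
}}

```text
clock: 7.1
eef_pos: [488.6, -263.4, -2.4]
ee_rot: [0.17, 0.985, 0.0, -0.001]
wrist_force: [0.3, -0.2, -0.5]
grip_width: 44.1
grasp_force: 0.0
```

```bash
python3 go.py 489.5 -263 -3
```

```text
7.1 [ 488.6 -263.4   -2.4] [-0.942  0.335  0.002] [-0.001  0.001 -1.   ] w 44.1 f [ 0.3 -0.2 -0.5] 0.0 d cm [-0.07  0.07  0.06]
```

Emit:
{"method": "arm_command", "body": {
  "targets": [
    {"wx":0,"wy":0,"wz":0,"dx":0,"dy":0,"dz":0,"grip":0.35},
    {"wx":0,"wy":0,"wz":0,"dx":0,"dy":0,"dz":0,"grip":0.2},
    {"wx":0,"wy":0,"wz":0,"dx":0,"dy":0,"dz":0,"grip":0.1},
    {"wx":0,"wy":0,"wz":0,"dx":0,"dy":0,"dz":0,"grip":0},
    {"wx":0,"wy":0,"wz":0,"dx":0,"dy":0,"dz":0,"grip":0},
    {"wx":0,"wy":0,"wz":0,"dx":0,"dy":0,"dz":0,"grip":0},
    {"wx":0,"wy":0,"wz":0,"dx":0,"dy":0,"dz":0,"grip":0},
    {"wx":0,"wy":0,"wz":0,"dx":0,"dy":0,"dz":0,"grip":0},
    {"wx":0,"wy":0,"wz":0,"dx":0,"dy":0,"dz":0,"grip":0}
  ],
  "grip_force": 35
}}

```text
clock: 7.85
eef_pos: [490.0, -264.4, -0.2]
ee_rot: [0.17, 0.985, -0.0, 0.001]
wrist_force: [-0.9, 1.3, 6.1]
grip_width: 22.8
grasp_force: 35.0
```

```bash
python3 go.py 644 -45 100
```

```text
7.85 [ 4.900e+02 -2.644e+02 -2.000e-01] [-0.942  0.335 -0.002] [ 0.002 -0.001 -1.   ] w 22.8 f [-0.9  1.3  6.1] 35.0 d cm [ -7.18  25.83 -10.03]
```

Emit:
{"method": "arm_command", "body": {
  "targets": [
    {"wx":0,"wy":0,"wz":0,"dx":0,"dy":0,"dz":-0.5,"grip":0},
    {"wx":0,"wy":0,"wz":0,"dx":0,"dy":0,"dz":-1.5,"grip":0},
    {"wx":0,"wy":0,"wz":0,"dx":0,"dy":0,"dz":-3,"grip":0},
    {"wx":0,"wy":0,"wz":0,"dx":0,"dy":0,"dz":-5,"grip":0},
    {"wx":0,"wy":0,"wz":0,"dx":0,"dy":0,"dz":-7,"grip":0},
    {"wx":0,"wy":0,"wz":0,"dx":0,"dy":0,"dz":-9,"grip":0},
    {"wx":0,"wy":0,"wz":0,"dx":0,"dy":0,"dz":-10,"grip":0},
    {"wx":0,"wy":0,"wz":0,"dx":0,"dy":0,"dz":-10.4,"grip":0},
    {"wx":0,"wy":0,"wz":0,"dx":0,"dy":0,"dz":-10.4,"grip":0},
    {"wx":0,"wy":0,"wz":0,"dx":0,"dy":0,"dz":-10.4,"grip":0}
  ]
}}

```text
clock: 8.68
eef_pos: [488.7, -263.4, 101.9]
ee_rot: [0.17, 0.985, 0.0, -0.001]
wrist_force: [-0.4, 0.6, -2.9]
grip_width: 23.3
grasp_force: 35.0
```

```bash
python3 go.py 644 -45 102
```

```text
8.6833 [ 488.7 -263.4  101.9] [-0.942  0.335  0.001] [-0.001  0.001 -1.   ] w 23.3 f [-0.4  0.6 -2.9] 35.0 d cm [-7.310e+00  2.579e+01 -1.000e-02]
```

Emit:
{"method": "arm_command", "body": {
  "targets": [
    {"wx":0,"wy":0,"wz":0,"dx":-0.15,"dy":0.5,"dz":0,"grip":0},
    {"wx":0,"wy":0,"wz":0,"dx":-0.55,"dy":2,"dz":0,"grip":0},
    {"wx":0,"wy":0,"wz":0,"dx":-1.3,"dy":4.6,"dz":0,"grip":0},
    {"wx":0,"wy":0,"wz":0,"dx":-2.3,"dy":8,"dz":0,"grip":0},
    {"wx":0,"wy":0,"wz":0,"dx":-3.3,"dy":11.6,"dz":0,"grip":0},
    {"wx":0,"wy":0,"wz":0,"dx":-4.3,"dy":15.2,"dz":0,"grip":0},
    {"wx":0,"wy":0,"wz":0,"dx":-5.3,"dy":18.8,"dz":0,"grip":0},
    {"wx":0,"wy":0,"wz":0,"dx":-6.2,"dy":22,"dz":0,"grip":0},
    {"wx":0,"wy":0,"wz":0,"dx":-6.9,"dy":24.3,"dz":0,"grip":0},
    {"wx":0,"wy":0,"wz":0,"dx":-7.2,"dy":25.4,"dz":0,"grip":0},
    {"wx":0,"wy":0,"wz":0,"dx":-7.3,"dy":25.8,"dz":0,"grip":0},
    {"wx":0,"wy":0,"wz":0,"dx":-7.3,"dy":25.8,"dz":0,"grip":0}
  ]
}}

```text
clock: 9.68
eef_pos: [643.9, -44.5, 101.4]
ee_rot: [0.169, 0.986, -0.0, -0.001]
wrist_force: [-1.0, -0.7, -2.7]
grip_width: 23.0
grasp_force: 35.0
```

```bash
python3 go.py 644 -45 50; cat > chk.py <<'E'
from cloud import *
s=read_state();t=np.array(s["eef_pos"]);ims=[]
im,d=get_image("side");np.save("side_d.npy",d);im2,d2=get_image("top");np.save("top_d.npy",d2)
for cam,i in (("side",im),("top",im2)):
    P=cloud(cam);Q=P[np.hypot(P[:,0]-644,P[:,1]+45)<75]
    for z in range(0,132,4):
        S=Q[(Q[:,2]>=z)&(Q[:,2]<z+4)]
        if len(S)>8 and (z>100 or 48<z<68): print(cam,z,len(S),mid(S))
    S=Q[(Q[:,2]>(zc:=__import__('sys').argv[2:] and float(__import__('sys').argv[2]) or 115)-7)&(Q[:,2]<zc+7)]
    if len(S)>20:
        A=np.c_[S[:,:2]-[644,-45],np.ones(len(S))];k=np.linalg.lstsq(A,S[:,2],rcond=None)[0];print(cam,"plate",len(S),"slope",k[:2].round(3),"z",k[2].round(1),mid(S))
    c=get_calibration(cam);K=np.array(c["intrinsics"]);q=Ro.from_quat(c["rotation"]).inv().apply(np.array([644,-45,80])-np.array(c["eye"]));u,v=(K@q/q[2])[:2].astype(int)
    ims.append(cv2.resize(i[v-60:v+60,u-80:u+80],(400,300)))
cv2.imwrite(__import__('sys').argv[1],np.hstack(ims))
E
python3 chk.py pics/f.png 119
```

```text
9.6833 [643.9 -44.5 101.4] [-0.943  0.334  0.002] [-0.002  0.    -1.   ] w 23.0 f [-1.  -0.7 -2.7] 35.0 d cm [-0.04 -0.04  5.14]
side 52 67 (array([645. , -40.4]), array([99.3, 96.8]))
side 56 96 (array([645.1, -38.1]), array([99.5, 92.3]))
side 60 52 (array([645.8, -38.2]), array([99. , 88.3]))
side 116 580 (array([644.5, -38.9]), array([107. , 103.5]))
side 120 252 (array([642.5, -41.6]), array([104.8,  99.2]))
side 124 11 (array([635.8, -48.3]), array([12. , 26.5]))
side 128 19 (array([641.6, -40.3]), array([23.7, 36. ]))
side plate 838 slope [-0.001 -0.005] z 119.5 (array([643.6, -39.4]), array([106., 103.]))
```

View pics/f.png

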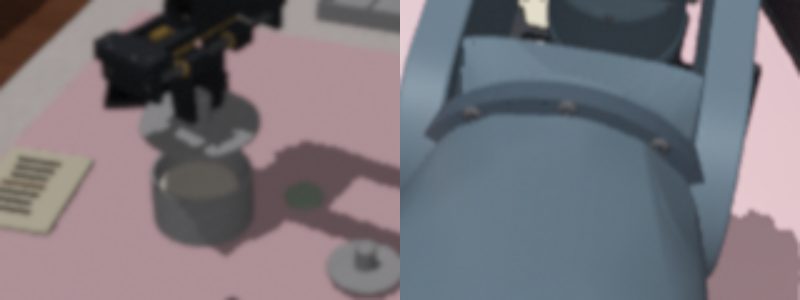

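The side view shows the lid held level over the canister, with its plate top at z ≈ 119.5. I'll lower it to just above home.

Emit:
{"method": "arm_command", "body": {
  "targets": [
    {"wx":0,"wy":0,"wz":0,"dx":0,"dy":0,"dz":0.5,"grip":0},
    {"wx":0,"wy":0,"wz":0,"dx":0,"dy":0,"dz":1.3,"grip":0},
    {"wx":0,"wy":0,"wz":0,"dx":0,"dy":0,"dz":2.2,"grip":0},
    {"wx":0,"wy":0,"wz":0,"dx":0,"dy":0,"dz":3,"grip":0},
    {"wx":0,"wy":0,"wz":0,"dx":0,"dy":0,"dz":3.7,"grip":0},
    {"wx":0,"wy":0,"wz":0,"dx":0,"dy":0,"dz":4.2,"grip":0},
    {"wx":0,"wy":0,"wz":0,"dx":0,"dy":0,"dz":4.6,"grip":0},
    {"wx":0,"wy":0,"wz":0,"dx":0,"dy":0,"dz":4.8,"grip":0},
    {"wx":0,"wy":0,"wz":0,"dx":0,"dy":0,"dz":5,"grip":0},
    {"wx":0,"wy":0,"wz":0,"dx":0,"dy":0,"dz":5.1,"grip":0},
    {"wx":0,"wy":0,"wz":0,"dx":0,"dy":0,"dz":5.1,"grip":0}
  ]
}}

```text
clock: 10.7
eef_pos: [644.5, -45.2, 51.6]
ee_rot: [0.17, 0.985, -0.0, 0.0]
wrist_force: [-0.3, 0.5, -2.1]
grip_width: 22.9
grasp_force: 35.0
```

```bash
python3 go.py 644 -45 46
```

```text
10.7 [644.5 -45.2  51.6] [-0.942  0.335 -0.   ] [ 0. -0. -1.] w 22.9 f [-0.3  0.5 -2.1] 35.0 d cm [0.06 0.   0.56]
```

Emit:
{"method": "arm_command", "body": {
  "targets": [
    {"wx":0,"wy":0,"wz":0,"dx":0,"dy":0,"dz":0.1,"grip":0},
    {"wx":0,"wy":0,"wz":0,"dx":0,"dy":0,"dz":0.2,"grip":0},
    {"wx":0,"wy":0,"wz":0,"dx":0,"dy":0,"dz":0.3,"grip":0},
    {"wx":0,"wy":0,"wz":0,"dx":0,"dy":0,"dz":0.35,"grip":0},
    {"wx":0,"wy":0,"wz":0,"dx":0,"dy":0,"dz":0.35,"grip":0}
  ]
}}

```text
clock: 11.12
eef_pos: [644.3, -45.2, 48.0]
ee_rot: [0.17, 0.985, -0.0, -0.0]
wrist_force: [-0.1, -0.6, -2.1]
grip_width: 23.2
grasp_force: 35.0
```

Emit:
{"method": "arm_command", "body": {
  "targets": [
    {"wx":0,"wy":0,"wz":0,"dx":0,"dy":0,"dz":0.05,"grip":0},
    {"wx":0,"wy":0,"wz":0,"dx":0,"dy":0,"dz":0.1,"grip":0},
    {"wx":0,"wy":0,"wz":0,"dx":0,"dy":0,"dz":0.15,"grip":0},
    {"wx":0,"wy":0,"wz":0,"dx":0,"dy":0,"dz":0.15,"grip":0}
  ]
}}

```text
clock: 11.45
eef_pos: [644.3, -45.2, 46.5]
ee_rot: [0.17, 0.985, 0.0, -0.0]
wrist_force: [0.0, 0.3, -3.0]
grip_width: 22.9
grasp_force: 35.0
```

Emit:
{"method": "arm_command", "body": {
  "targets": [
    {"wx":0,"wy":0,"wz":0,"dx":0,"dy":0,"dz":0.05,"grip":0},
    {"wx":0,"wy":0,"wz":0,"dx":0,"dy":0,"dz":0.1,"grip":0},
    {"wx":0,"wy":0,"wz":0,"dx":0,"dy":0,"dz":0.1,"grip":0}
  ]
}}

```text
clock: 11.7
eef_pos: [644.5, -45.2, 45.8]
ee_rot: [0.17, 0.985, -0.0, 0.0]
wrist_force: [-0.8, -0.3, -1.4]
grip_width: 23.1
grasp_force: 35.0
```

Emit:
{"method": "arm_command", "body": {
  "targets": [
    {"wx":0,"wy":0,"wz":0,"dx":0,"dy":0,"dz":0.05,"grip":0},
    {"wx":0,"wy":0,"wz":0,"dx":0,"dy":0,"dz":0.1,"grip":0},
    {"wx":0,"wy":0,"wz":0,"dx":0,"dy":0,"dz":0.1,"grip":0}
  ]
}}

```text
clock: 11.95
eef_pos: [644.5, -45.3, 45.8]
ee_rot: [0.17, 0.985, -0.0, 0.0]
wrist_force: [-4.3, 2.1, 6.7]
grip_width: 23.1
grasp_force: 35.0
```

Contact: the lid stopped at z = 45.8, which matches the expected seating height, with about 9 N carried. I'll check that it's level before letting go.

```bash
python3 chk.py pics/g.png 64 | grep plate; python3 go.py 644 -45 46
```

```text
side plate 810 slope [ 0.002 -0.005] z 64.1 (array([643.6, -40.8]), array([105.6, 104.6]))
12.05 [644.6 -45.3  45.8] [-0.942  0.335 -0.   ] [ 0. -0. -1.] w 22.9 f [-5.8  0.9  7.7] 35.0 d cm [ 0.06  0.01 -0.02]
```

View pics/g.png

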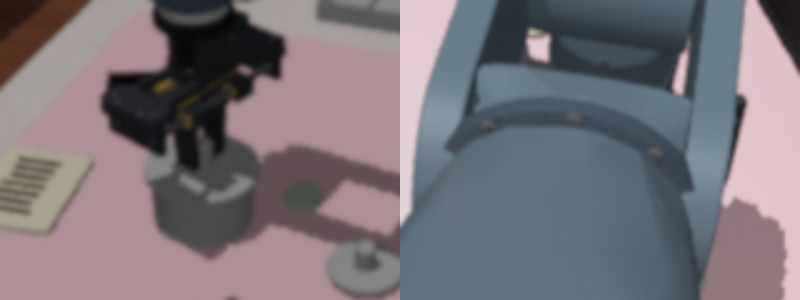

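The side view shows the lid on the rim, level, with its plate top at 64.1 mm (64 expected). I'll release it and rise.

Emit:
{"method": "arm_command", "body": {
  "targets": [
    {"wx":0,"wy":0,"wz":0,"dx":0,"dy":0,"dz":-0.05,"grip":0},
    {"wx":0,"wy":0,"wz":0,"dx":0,"dy":0,"dz":-0.05,"grip":0.28},
    {"wx":0,"wy":0,"wz":0,"dx":0,"dy":0,"dz":-0.05,"grip":0.35},
    {"wx":0,"wy":0,"wz":0,"dx":0,"dy":0,"dz":-0.05,"grip":0.5},
    {"wx":0,"wy":0,"wz":0,"dx":0,"dy":0,"dz":-0.05,"grip":0.5},
    {"wx":0,"wy":0,"wz":0,"dx":0,"dy":0,"dz":-0.05,"grip":0.5},
    {"wx":0,"wy":0,"wz":0,"dx":0,"dy":0,"dz":-0.05,"grip":0.5}
  ],
  "grip_force": 10
}}

```text
clock: 12.63
eef_pos: [644.5, -45.2, 45.0]
ee_rot: [0.17, 0.985, 0.0, 0.0]
wrist_force: [0.2, -0.3, -0.4]
grip_width: 44.0
grasp_force: 0.0
```

Released cleanly. I'll go straight up, then back and clear so the top camera can see.

Emit:
{"method": "arm_command", "body": {
  "targets": [
    {"wx":0,"wy":0,"wz":0,"dx":0,"dy":0,"dz":-0.5,"grip":0.5},
    {"wx":0,"wy":0,"wz":0,"dx":0,"dy":0,"dz":-2,"grip":0.5},
    {"wx":0,"wy":0,"wz":0,"dx":0,"dy":0,"dz":-4.5,"grip":0.5},
    {"wx":0,"wy":0,"wz":0,"dx":0,"dy":0,"dz":-8,"grip":0.5},
    {"wx":0,"wy":0,"wz":0,"dx":0,"dy":0,"dz":-11.5,"grip":0.5},
    {"wx":0,"wy":0,"wz":0,"dx":0,"dy":0,"dz":-14,"grip":0.5},
    {"wx":0,"wy":0,"wz":0,"dx":-5,"dy":-20,"dz":-14,"grip":0.5},
    {"wx":0,"wy":0,"wz":0,"dx":-5,"dy":-20,"dz":-14,"grip":0.5},
    {"wx":0,"wy":0,"wz":0,"dx":-5,"dy":-20,"dz":-14,"grip":0.5},
    {"wx":0,"wy":0,"wz":0,"dx":-5,"dy":-20,"dz":-14,"grip":0.5},
    {"wx":0,"wy":0,"wz":0,"dx":-5,"dy":-20,"dz":-14,"grip":0.5},
    {"wx":0,"wy":0,"wz":0,"dx":-5,"dy":-20,"dz":-14,"grip":0.5}
  ]
}}

```text
clock: 13.63
eef_pos: [623.1, -258.2, 185.6]
ee_rot: [0.173, 0.985, -0.002, 0.0]
wrist_force: [0.1, 0.8, -0.1]
grip_width: 44.1
grasp_force: 0.0
```

```bash
python3 chk.py pics/h.png 64 | grep plate; python3 go.py 644 -45 46
```

```text
side plate 984 slope [ 0.001 -0.003] z 64.1 (array([644.3, -42.3]), array([106.5, 107. ]))
top plate 2417 slope [-0.001  0.001] z 63.2 (array([641.9, -46.1]), array([106. , 105.5]))
13.7333 [ 624.  -252.1  185.2] [-0.941  0.338  0.   ] [ 0.  0. -1.] w 44.1 f [ 0.5  1.2 -0.1] 0.0 d cm [ 5.12 20.16 13.93]
```

View pics/h.png

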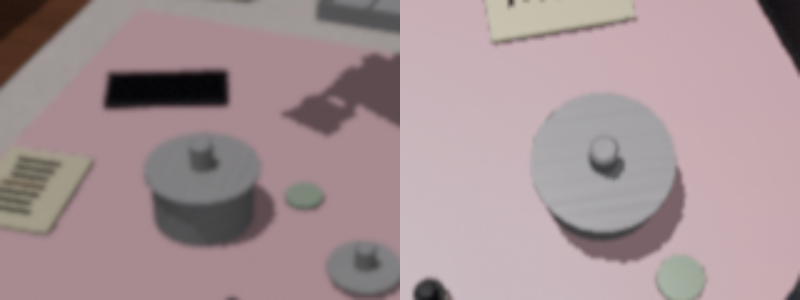

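Both views show the lid on the canister (side ≈200,170; top ≈603,163), level and at 64 mm, with the canister unmoved and the arm clear.

```bash
python3 -c "
from workcell import *
print(job_done())"
```

```text
the job is handed in; nothing more can be done
None
```

The large lid is on the canister, level and fully home (plate top at about 64 mm, as expected); the canister has not moved measurably, the small jar and small lid were not touched, and the job was handed in at about 14 s.

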